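Clamp the air-conditioner bracket in the drilling fixture

ROBOT

A 6-joint arm with a two-finger parallel gripper is mounted at the origin on the work surface. World frame = base frame: x ahead of the robot, y to its left, z up, the work surface at z = 0. Lengths are in m, angles in rad, forces in N, time in s.
With the tool pointing down it reaches from about 0.325 to 0.9 m from the base axis. Payload 3.5 kg.
Tool frame: the origin (TCP) lies between the finger pads; the fingertips stand 14 mm ahead of it and the grasp point (between the pads) lies 5 mm behind it; z points along the fingers, y is the direction in which the jaws open and shut (so a half turn about z gives the same grasp; the last joint's range is limited). The gripper opens to 85 mm and grips with 20 to 120 N. Pads are 22 mm wide; open, the fingers measure 114 mm over their backs; the gripper's body (76 mm by 85 mm) begins 54 mm behind the grasp point. The pads swing forward as they close: fully open they stand 13 mm farther back than shut.
Start: joints at [1.125, 0.276, -0.026, 1.268, 0, 1.467], TCP at [0.21, 0.589, 0.245] pointing down, gripper open.
Joint ranges: [-3.12, 3.12], [-0.85, 1.88], [-1.08, 1.24], [-1.95, 2.15], [-1.57, 1.53], [-3.14, 3.14]. Speed limits (rad/s): [2.57, 2.57, 3.14, 3.14, 3.14, 3.14].

INTERFACE

Orientations are given as a unit quaternion [w, x, y, z].
In Python, from plant import * gives the robot as it stands.
- The arm moves only by the tool carry_out, never from a script. Its argument "steps" is a list of rows, each a list of 6 numbers: the shift along the world's x, y, z in m, then the turn, a rotation vector about the world's x, y, z in degrees. In form: [[dx, dy, dz, ax, ay, az], ...]. A call has 1 to 20 rows; each row shifts and turns the commanded pose from where the row before left it; what a row does not reach is not made up. A row lasts 1/8 s, in which the tool goes at most 62.5 mm and 10.7 degrees, less where a joint would pass 70% of its speed; a pose out of reach is approached as far as the arm can. A call with a gripper value outside its range is refused whole. "hand" is the closure in counts, from 0 (fully open) to 255 (shut), set as the call begins (left out, the last holds). The fingers move at their own pace and stop on an object; "force" is the grip in N (left out, the last holds). Time passes only in rows, so rows that do not move let the fingers close. It gives the time, the measured TCP pose, the force and the opening at its end, in the units of the state.
- read_state(): the state, without advancing time (a new reading comes with each control period).
- capture(name): name is "scene" or "top" or "wrist"; returns the picture (400x640x3 uint8, red, green, blue); there is no depth.
- calibration(name): a dict with "camera_matrix" (3x3 intrinsics, pixels), "dist" ([k1, k2, p1, p2, k3] as OpenCV has them; the pictures are not rectified), "pose" (4x4, takes a point from camera to world coordinates); the wrist camera has in their place "tool_from_camera" (4x4, takes a point from camera to tool coordinates, whose origin is the TCP and whose axes are the flange's). Camera axes: x right, y up, looking along -z (the intrinsics and any distortion apply to the point x, -y, -z); pixel columns grow to the right and rows downward; lengths in m; the calibration is good to about 2 mm. A picture is of the moment at which its call begins: read the wrist's pose just before it. calibration takes no time and is no camera call.
- sign_off(): hands the job in, once; it reports no verdict.
The state is a dict: "time": time; "joint_pos": joint angles; "qvel": joint speeds; "tau": joint torques, N m; "ee_pos": TCP position; "orientation": TCP orientation; "force": force on the tool from outside, world axes, zero at the start; "torque": the same for the moment, N m; "grip_width": finger opening in m.
Only numpy, scipy, OpenCV 4.12 (cv2) and the standard library are available. Lean on these libraries where they do the work, as an engineer would, in place of code of your own. Each camera call takes 0.05 s, during which the arm holds its last target. There are 200 camera calls.

TASK

Get the aluminium air-conditioner bracket ready for drilling: slide it gently along the channel of the fixture until its end sits fully home against the red back stop, then turn the T-handle clockwise until rising resistance shows that the pad holds the bracket firmly, without overtightening it. Leave the bracket clamped like that, let go of everything, and leave the bottle, the jar and the mug alone.

Things in the scene. Friction and masses are not known exactly. Their poses are not given: they have to be found in the camera images.
- fixture: grey clamp fixture screwed to the desk: base 250 x 130 x 20 mm with a channel on top (floor 20 mm up) between steel rails 10 mm high and 39 mm apart. A blue arch, 124 mm wide and 35 mm thick along x, stands over the channel, its middle 70 mm before the stop face, its top 140 mm above the desk. Origin under the base, on the channel's centre line, 100 mm before the stop face; x points to the stop.
- stop_face (a point): centre line of the front face of the red back stop (60 mm wide, 30 mm tall), 4 mm above the channel floor. x is the direction in which the bracket slides home, y is across the channel, z up. The base runs from 230 mm before this point to 20 mm beyond it, the rails from 170 mm before it up to the stop.
- bracket_leg (a point): centre of the upright leg of the L-shaped aluminium bracket (about 250 g). Flat leg 170 x 36 x 8 mm, lying in the channel; upright leg at its near end, 8 mm thick along x, 36 mm wide, rising to 50 mm above the channel floor. This point is 25 mm above the channel floor. x runs along the flat leg to the stop. Home, this point is 166 mm before the stop face.
- bracket_end (a point): middle of the far end face of the bracket's flat leg, 4 mm above the channel floor; it touches the stop face when the bracket is home. x points towards the stop.
- bracket: the whole bracket; origin in the middle of the underside of its flat leg, 85 mm from either end, axes as bracket_leg
- stop: the red back stop; origin at the foot of its front face on the channel floor, axes as stop_face
- screw: clamp screw below the arch, 70 mm before the stop face, carrying a black rubber pad 22 mm across; origin on its axis at the arch top when fully open, sinking as it is driven. The pad is worn and set differently every time, so its underside and the handle angle where it bites are not known. Then the force grows roughly 9 N per 0.1 rad. Under 15 N the bracket is loose, over 80 N the pad is crushed.
- bar (a point): centre of the T-handle's steel cross-bar above the arch: 80 mm long along x, 14 mm wide and tall, red balls 20 mm across at its ends; z up along the turning axis. It is 200 mm above the desk, 60 mm above the arch top, on a 12 mm shaft. The handle turns in a collar on the arch and neither rises nor sinks; clockwise from above drives the pad below the arch down, 5 mm per rad.
- handle (a joint): turn of the T-handle in rad, clockwise from above positive; 0 fully open, end stop at 6. It bites 1.4 to 3.6 rad after the start, so grip anew now and then. Dry friction 0.22 N m opposes any motion (its sign flips when an arm settles back a little at rest); a clamping force of F newtons adds 0.005 x F N m: firm is a rise of about 0.2. Let go, it holds up to 44 N; tighter, it eases back to that.
- soda: green soda bottle, 64 mm across and 190 mm tall, standing on the desk; origin at the centre of its underside; bystander
- jar: red jar, 68 mm across and 100 mm tall, standing on the desk; origin at the centre of its underside; bystander
- mug: white mug, 80 mm across and 90 mm tall; origin at the centre of its underside; bystander
There are look-alikes about, which are no part of the job. There is more than one size of the bracket; the job needs the middle-sized.

How it is judged:
By the outcome, as a careful person would: the job done as asked, in the order asked, and still so for the second after the job is handed in, with the robot touching nothing.
It also fails if it takes over 72 s, if anything falls off the work surface, if the arm or the gripper's body presses on something with over 40 N, if the wrist force passes 120 N, or if a joint passes its speed limit or range.

## Working session

There is one attempt and no reset: what is moved stays moved. The work goes in short steps, Python scripts to look and compute and a tool call to move; the robot and the scene stay as the last step left them, time stands still between calls to the robot, and variables do not carry over. Pictures are saved under pics/ and viewed, about 8 in all and at most 12, crops included, and the job is handed in when it is done.

Besides the shell and the picture viewer there is one more tool, called after "Call:" by a JSON object that holds its "name" and its "arguments", one argument or row to a line. carry_out: Moves the arm, as the interface text tells. Its arguments: {"type":"object","properties":{"steps":{"type":"array"},"hand":{"type":"number"},"force":{"type":"number"}},"required":["steps"]}

```bash
ls; mkdir -p pics; python3 - <<'E'
from plant import *
import cv2,numpy as np
s=read_state();print(s)
for n in("scene","top"):
    im=capture(n);cv2.imwrite(f"pics/{n}0.png",im[:,:,::-1]);c=calibration(n);print(n,c)
print(calibration("wrist"))
a=cv2.imread("pics/scene0.png");b=cv2.imread("pics/top0.png")
E
```

```text
pics
{'time': 0.0, 'joint_pos': array([ 1.12461484e+00,  2.77101886e-01, -2.78949559e-02,  1.26797561e+00,
       -1.78531146e-05,  1.46736512e+00]), 'qvel': array([-0.00123853,  0.00026521, -0.00029277, -0.00037408, -0.00061989,
        0.00071375]), 'tau': array([ 7.05496386e-04, -4.45513308e+01,  2.95199919e+01,  1.61682878e-02,
        7.26725125e-05, -2.38765828e-06]), 'ee_pos': array([0.20975854, 0.58795926, 0.24417233]), 'orientation': array([-2.86665371e-04,  1.70537395e-01,  9.85350604e-01, -1.04965733e-03]), 'force': array([-0.72150025, -0.30281907, -0.63396723]), 'torque': array([-0.0141341 ,  0.01261238, -0.02634089]), 'grip_width': 0.08549906597951477}
scene {'camera_matrix': array([[472.82365397,   0.        , 320.02008701],
       [  0.        , 472.82365397, 202.91791655],
       [  0.        ,   0.        ,   1.        ]]), 'dist': array([-0.14293503,  0.        ,  0.        ,  0.        ,  0.        ]), 'pose': array([[-0.7408039 , -0.52304698,  0.42146344,  1.07836048],
       [ 0.67171775, -0.57477848,  0.46735957,  0.61878284],
       [-0.00220289,  0.62932626,  
[... 508 characters left out ...]
0.99416315,  1.4651166 ],
       [ 0.        ,  0.        ,  0.        ,  1.        ]])}
{'camera_matrix': array([[276.59985065,   0.        , 322.19790158],
       [  0.        , 276.59985065, 198.10186495],
       [  0.        ,   0.        ,   1.        ]]), 'dist': array([-0.0080266,  0.       ,  0.       ,  0.       ,  0.       ]), 'tool_from_camera': array([[ 2.72529583e-05,  9.64052145e-01,  2.65713118e-01,
         6.77567359e-02],
       [ 9.99999934e-01, -1.22809993e-04,  3.43010091e-04,
         4.61392791e-04],
       [ 3.63311840e-04,  2.65713091e-01, -9.64052084e-01,
        -1.27894245e-01],
       [ 0.00000000e+00,  0.00000000e+00,  0.00000000e+00,
         1.00000000e+00]])}
```

View pics/scene0.png

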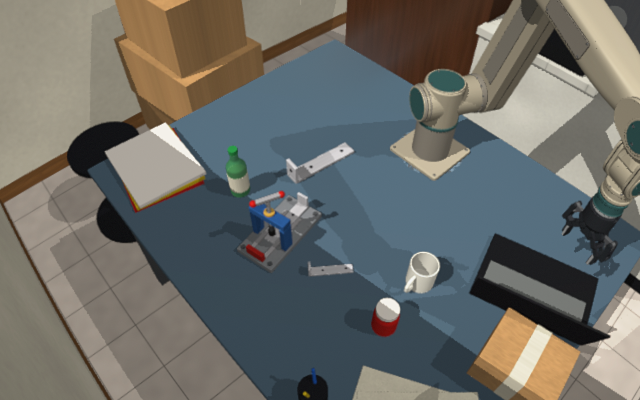

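View pics/top0.png

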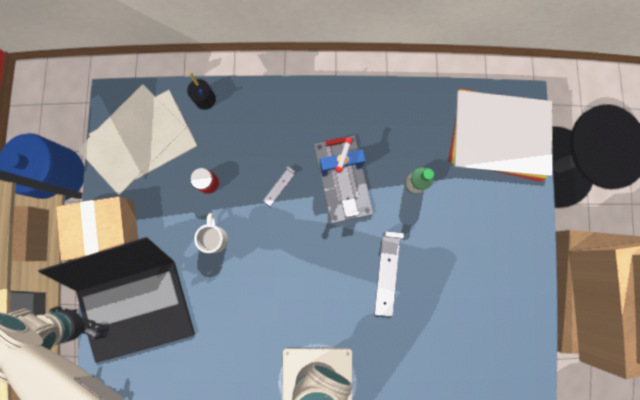

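Scene view: the fixture with its blue arch is at about (275,230), with the red stop at (256,253). A bracket lies in the channel with its leg at (301,203). In the top view, the three bracket candidates are the small one at (280,185), the one in the channel with its leg at (350,207), and the large one at (388,275). The one in the channel should be the middle-sized, so I'll confirm it in an enlarged crop and measure.

```bash
cat > h.py <<'E'
import cv2,numpy as np
from plant import *
def ray(n,uv,st=None):
    c=calibration(n)
    if n=="wrist":
        from scipy.spatial.transform import Rotation as R
        w,x,y,z=st["orientation"];T=np.eye(4);T[:3,:3]=R.from_quat([x,y,z,w]).as_matrix();T[:3,3]=st["ee_pos"]
        P=T@c["tool_from_camera"]
    else:P=c["pose"]
    u=cv2.undistortPoints(np.array([[uv]],float),c["camera_matrix"],c["dist"])[0,0]
    return P[:3,3],P[:3,:3]@np.array([u[0],-u[1],-1.])
def onz(n,uv,z,st=None):
    o,d=ray(n,uv,st);return o+d*(z-o[2])/d[2]
def tri(*v):
    A=np.zeros((3,3));b=np.zeros(3)
    for a in v:
        o,d=ray(*a);d=d/np.linalg.norm(d);M=np.eye(3)-np.outer(d,d);A+=M;b+=M@o
    p=np.linalg.solve(A,b)
    return p
def blobs(im,m,mina=8):
    n,l,s,c=cv2.connectedComponentsWithStats(m.astype(np.uint8));return [(s[i,4],c[i].round(1),s[i,:4]) for i in range(1,n) if s[i,4]>=mina]
def proj(n,p,st=None):
    c=calibration(n);P=c["pose"];q=P[:3,:3].T@(np.array(p)-P[:3,3])
    return cv2.projectPoints(np.array([[[q[0],-q[1],-q[2]]]]),np.zeros(3),np.zeros(3),c["camera_matrix"],c["dist"])[0].ravel().round(1)
E
python3 - <<'E'
from h import *
a=cv2.imread("pics/scene0.png");b=cv2.imread("pics/top0.png")
for n,im,(x0,x1,y0,y1) in(("scene",a,(225,335,170,280)),("top",b,(310,380,130,230))):
    h=cv2.cvtColor(im,cv2.COLOR_BGR2HSV);H,S,V=[h[...,i].astype(int) for i in range(3)]
    box=np.zeros(H.shape,bool);box[y0:y1,x0:x1]=1
    print(n,"red");[print(k) for k in blobs(im,box&((H<8)|(H>172))&(S>140)&(V>90))]
    print("blue");[print(k) for k in blobs(im,box&(H>100)&(H<125)&(S>170),30)]
    print("white");[print(k) for k in blobs(im,(V>175)&(S<50)&box,15)]
A=cv2.resize(a[140:280,220:360],None,fx=4,fy=4,interpolation=2)
B=cv2.resize(b[125:325,260:410],None,fx=2.8,fy=2.8,interpolation=2)
C=np.zeros((560,560+420,3),np.uint8);C[:,:560]=A;C[:,560:]=B
cv2.imwrite("pics/crop0.png",cv2.resize(C,(800,457)))
cv2.imwrite("pics/cropT.png",cv2.resize(b[125:230,300:390],None,fx=5.5,fy=5.5,interpolation=2))
for p in ((190,400),):pass
# lengths of brackets lying: small & large
print(np.linalg.norm(onz("top",(292,168),.01)-onz("top",(267,203),.01)),np.linalg.norm(onz("top",(394,236),.01)-onz("top",(385,315),.01)))
E
```

```text
scene red
(np.int32(29), array([281.3, 193.7]), array([279, 191,   6,   7], dtype=int32))
(np.int32(34), array([252.1, 203.4]), array([249, 200,   7,   7], dtype=int32))
(np.int32(100), array([255.5, 251.6]), array([246, 245,  19,  17], dtype=int32))
blue
(np.int32(692), array([271.9, 224.2]), array([249, 205,  42,  45], dtype=int32))
white
(np.int32(15), array([312.2, 170.6]), array([309, 170,   8,   3], dtype=int32))
(np.int32(61), array([232. , 183.6]), array([228, 178,   9,  13], dtype=int32))
(np.int32(56), array([266.9, 197.5]), array([256, 193,  23,  10], dtype=int32))
(np.int32(26), array([301.8, 195.2]), array([298, 192,   9,   7], dtype=int32))
(np.int32(121), array([297.7, 208.9]), array([290, 203,  17,  13], dtype=int32))
top red
(np.int32(117), array([338.3, 140.7]), array([326, 138,  26,   7], dtype=int32))
(np.int32(25), array([338.4, 169.1]), array([336, 167,   6,   5], dtype=int32))
blue
white
(np.int32(131), array([343.4, 154.3]), array([338, 143,  12,  24], dtype=int32))
(np.int32(939), array([350.9, 197.7]), array([335, 168,  36,  53], dtype=int32))
0.1312088075654454 0.23802614157763707
```

View pics/crop0.png

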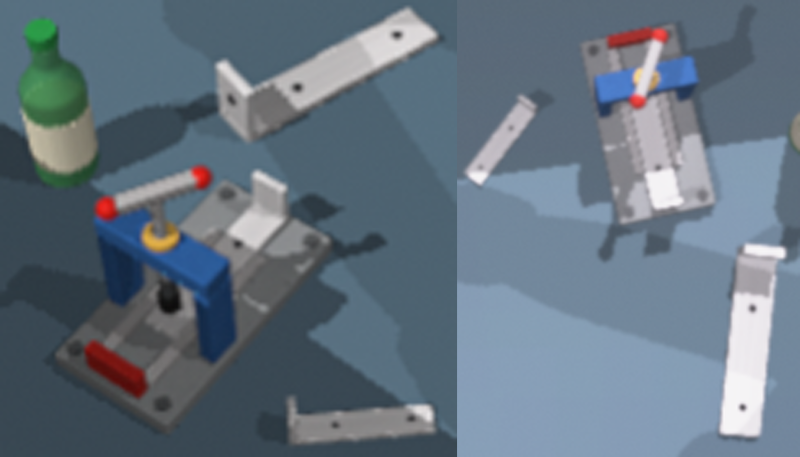

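View pics/cropT.png

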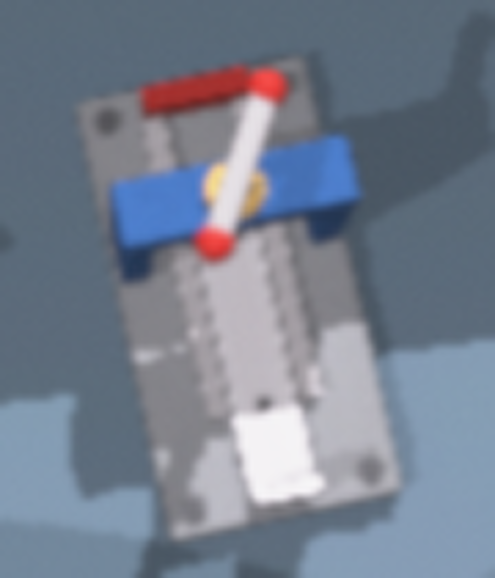

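Crops: the channel bracket's white leg is at crop (275,495), and the small and large ones lie on the desk. At 131 mm and 238 mm those two bracket the 170 mm one, so the channel bracket is the middle-sized. The red balls in the top view are at (348.7,140.6) and (338.4,168.9).

```bash
python3 - <<'E'
from h import *
f=tri(("top",(348.7,140.6)),("scene",(252.1,203.4)));n=tri(("top",(338.4,168.9)),("scene",(281.3,193.7)))
print("balls",f,n,np.linalg.norm(f-n));c=(f+n)/2
f2,n2=onz("top",(348.7,140.6),.2),onz("top",(338.4,168.9),.2);print(f2,n2,(f2+n2)/2,"barang",np.degrees(np.arctan2(*(f2-n2)[1::-1])))
f3,n3=onz("scene",(252.1,203.4),.2),onz("scene",(281.3,193.7),.2);print(f3,n3)
px=lambda x,y:(x/5.5+300-.4,y/5.5+125-.4)
C=[onz("top",px(*p),.02) for p in((80,103),(303,57),(400,490),(172,540))]
for i in range(4):print(C[i].round(4),np.linalg.norm(C[i]-C[(i+1)%4]))
ax=(C[0]+C[1]-C[2]-C[3]);yaw=np.arctan2(ax[1],ax[0]);print("yaw",np.degrees(yaw),"centre",sum(C)/4)
A=[onz("top",px(*p),.14) for p in((112,185),(345,137),(358,195),(122,247))]
print("arch centre",sum(A)/4,np.degrees([np.arctan2(*(A[1]-A[0])[1::-1])]),np.linalg.norm(A[1]-A[0]))
# stop top red edge, z=.05
print("stop",onz("top",px(195,88),.05))
# leg: white block in crop is leg top (z=.07) near end ~ y 490
print("leg top",onz("top",px(287,490),.07),onz("scene",(301.5,193),.07))
E
```

```text
balls [ 0.68752748 -0.08367544  0.19795469] [ 0.6100623  -0.05594175  0.20005254] 0.08230681731732639
[ 0.68760357 -0.08406562  0.2       ] [ 0.61050893 -0.05637268  0.2       ] [ 0.64905625 -0.07021915  0.2       ] barang -19.758648678986397
[ 0.68789227 -0.08156836  0.2       ] [ 0.60966061 -0.05548912  0.2       ]
[0.7213 0.0101 0.02  ] 0.1270106456015573
[ 0.7483 -0.114   0.02  ] 0.24727964299771968
[ 0.5065 -0.1659  0.02  ] 0.12769125231943204
[ 0.4787 -0.0413  0.02  ] 0.24797889219149458
yaw 12.046190620923479 centre [ 0.61371523 -0.07777727  0.02      ]
arch centre [ 0.6483741  -0.06961821  0.14      ] [-77.81929248] 0.12122362877786733
stop [ 0.72304241 -0.05271602  0.05      ]
leg top [ 0.5021511  -0.10057562  0.07      ] [ 0.4994244  -0.10699846  0.07      ]
```

Fixture yaw is about 12.1°. The stop face is near (0.716,-0.056), the screw and bar axis near (0.6487,-0.070), and the leg is about 54 mm short of home. I'll go behind the leg with the gripper shut.

Call:
{"name": "carry_out", "arguments": {
  "steps": [
    [0.0125,-0.035,0,0,0,1.6],
    [0.0125,-0.035,0,0,0,1.6],
    [0.0125,-0.035,0,0,0,1.6],
    [0.0125,-0.035,0,0,0,1.6],
    [0.0125,-0.035,0,0,0,1.6],
    [0.0125,-0.035,0,0,0,1.6],
    [0.0125,-0.035,0,0,0,1.6],
    [0.0125,-0.035,0,0,0,1.6],
    [0.0125,-0.035,0,0,0,1.6],
    [0.0125,-0.035,0,0,0,1.6],
    [0.0125,-0.035,0,0,0,1.6],
    [0.0125,-0.035,0,0,0,1.6],
    [0.0125,-0.035,0,0,0,1.6],
    [0.0125,-0.035,0,0,0,1.6],
    [0.0125,-0.035,0,0,0,1.6],
    [0.0125,-0.035,0,0,0,1.6],
    [0.0125,-0.035,0,0,0,1.6],
    [0.0125,-0.035,0,0,0,1.6],
    [0.0125,-0.035,0,0,0,1.6],
    [0.0125,-0.035,0,0,0,1.6]
  ],
  "hand": 255,
  "force": 40
}}

```text
time: 2.6
ee_pos: [0.46, -0.1125, 0.2449]
orientation: [-0.0, -0.108, 0.994, 0.0]
force: [-0.4, 0.5, -0.7]
grip_width: -0.0001
```

```bash
python3 - <<'E'
from h import *
s=read_state();im=capture("wrist");cv2.imwrite("pics/w1.png",im[:,:,::-1]);np.save("w1.npy",np.r_[s["ee_pos"],s["orientation"]]);print(s["ee_pos"],s["orientation"])
E
```

```text
[ 0.4599987  -0.11247111  0.24487284] [-3.15719404e-04 -1.07989893e-01  9.94151915e-01  2.29460107e-04]
```

View pics/w1.png

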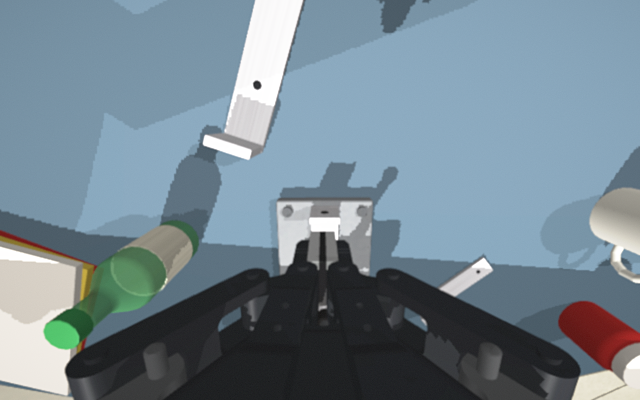

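Wrist view: the base's near edge is at row 200, with corners (277,201) and (372,201). The leg top's near edge is at about (324,217) and runs from column 309 to 340.

```bash
python3 - <<'E'
from h import *
v=np.load("w1.npy");st=dict(ee_pos=v[:3],orientation=v[3:])
im=cv2.imread("pics/w1.png");print(im[195:245,324].sum(1).tolist())
e=np.array([np.cos(np.radians(12.1)),np.sin(np.radians(12.1))]);p=np.array([-e[1],e[0]]);S=np.array([.7164,-.0557])
for n,q,z in(("legL",(309,217),.07),("legR",(340,217),.07),("baseL",(277,201),.02),("baseR",(372,201),.02)):
    w=onz("wrist",q,z,st)[:2];print(n,w,(w-S)@e,(w-S)@p)
E
```

```text
[340, 330, 303, 279, 282, 334, 401, 426, 428, 429, 416, 404, 404, 407, 400, 339, 196, 113, 236, 361, 397, 414, 595, 765, 765, 765, 765, 765, 763, 762, 762, 762, 762, 764, 765, 765, 533, 206, 97, 115, 117, 117, 104, 102, 112, 111, 108, 110, 105, 110]
legL [ 0.50076595 -0.11842505] -0.2239916969552445 -0.016130598977790886
legR [ 0.49307339 -0.08338554] -0.22416842398470768 0.019742944370949325
baseL [ 0.50551743 -0.1630983 ] -0.22871011607634947 -0.060807355236584225
baseR [ 0.47847642 -0.03996478] -0.2293392966266324 0.06525883754165701
```

Call:
{"name": "carry_out", "arguments": {
  "steps": [
    [-0.0006,0.003,-0.048,0,0,0],
    [0,0,-0.048,0,0,0],
    [0,0,-0.048,0,0,0],
    [0,0,-0.048,0,0,0],
    [0,0,0,0,0,0],
    [0.0098,0.0021,0,0,0,0],
    [0.0098,0.0021,0,0,0,0],
    [0.0049,0.00105,0,0,0,0],
    [0.0049,0.00105,0,0,0,0],
    [0.0049,0.00105,0,0,0,0],
    [0.0049,0.00105,0,0,0,0],
    [0.0049,0.00105,0,0,0,0],
    [0.0049,0.00105,0,0,0,0]
  ]
}}

```text
time: 4.28
ee_pos: [0.5087, -0.0978, 0.0532]
orientation: [-0.0, -0.108, 0.994, 0.0]
force: [-1.7, -0.2, 1.3]
grip_width: 0.0
```

Call:
{"name": "carry_out", "arguments": {
  "steps": [
    [0.0049,0.00105,0,0,0,0],
    [0.0049,0.00105,0,0,0,0],
    [0.0039,0.00084,0,0,0,0],
    [0.0039,0.00084,0,0,0,0]
  ]
}}

```text
time: 4.78
ee_pos: [0.5263, -0.094, 0.0532]
orientation: [-0.0, -0.108, 0.994, 0.0]
force: [-1.1, 0.2, -0.6]
grip_width: 0.0004
```

Call:
{"name": "carry_out", "arguments": {
  "steps": [
    [0.002,0.0004,0,0,0,0],
    [0.002,0.0004,0,0,0,0],
    [0.002,0.0004,0,0,0,0],
    [0.002,0.0004,0,0,0,0]
  ]
}}

```text
time: 5.28
ee_pos: [0.5342, -0.0925, 0.0533]
orientation: [0.0, -0.108, 0.994, 0.0]
force: [-0.3, -0.7, 0.1]
grip_width: 0.0002
```

Call:
{"name": "carry_out", "arguments": {
  "steps": [
    [0.001,0.0002,0,0,0,0],
    [0.001,0.0002,0,0,0,0],
    [0.001,0.0002,0,0,0,0]
  ]
}}

```text
time: 5.65
ee_pos: [0.5371, -0.0919, 0.0533]
orientation: [-0.0, -0.108, 0.994, 0.0]
force: [-0.9, 0.2, 0.5]
grip_width: 0.0001
```

Call:
{"name": "carry_out", "arguments": {
  "steps": [
    [0.001,0.0002,0,0,0,0],
    [0.001,0.0002,0,0,0,0]
  ]
}}

```text
time: 5.9
ee_pos: [0.5391, -0.0915, 0.0533]
orientation: [-0.0, -0.108, 0.994, -0.0]
force: [-1.3, 0.0, -0.1]
grip_width: -0.0001
```

Call:
{"name": "carry_out", "arguments": {
  "steps": [
    [0.001,0.0002,0,0,0,0],
    [0.001,0.0002,0,0,0,0]
  ]
}}

```text
time: 6.15
ee_pos: [0.5396, -0.0913, 0.0532]
orientation: [-0.002, -0.107, 0.994, -0.0]
force: [-7.3, -1.8, 4.0]
grip_width: 0.0
```

```bash
python3 - <<'E'
from h import *
s=read_state();im=capture("scene")[:,:,::-1];t=capture("top")[:,:,::-1]
print(s["ee_pos"],s["force"])
A=cv2.resize(im[170:280,225:335],(560,560),interpolation=2);cv2.imwrite("pics/s2.png",A)
E
```

```text
[ 0.53956654 -0.09134537  0.05317748] [-7.34153201 -1.78887964  4.00340969]
```

View pics/s2.png

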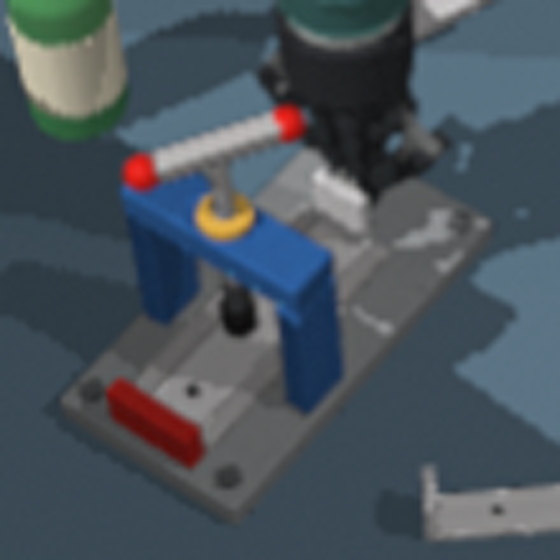

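The scene crop shows the bracket's far end, hole at crop (193,390), up against the red stop, and the force rose at the expected place. I'll press slightly more to confirm, then back off straight.

Call:
{"name": "carry_out", "arguments": {
  "steps": [
    [0.001,0.0002,0,0,0,0],
    [0,0,0,0,0,0]
  ]
}}

```text
time: 6.5
ee_pos: [0.5396, -0.0913, 0.0531]
orientation: [-0.003, -0.107, 0.994, -0.0]
force: [-7.1, -2.4, 3.8]
grip_width: -0.0003
```

Call:
{"name": "carry_out", "arguments": {
  "steps": [
    [-0.003,-0.0006,0,0,0,0],
    [-0.01,-0.0021,0,0,0,0],
    [-0.025,-0.005,0,0,0,0],
    [0,0,0.06,0,0,0],
    [0,0,0.06,0,0,0],
    [0,0,0.06,0,0,0],
    [0,0,0.03,0,0,10],
    [0,0,0,0,0,0]
  ],
  "hand": 255
}}

```text
time: 7.5
ee_pos: [0.5062, -0.0992, 0.2668]
orientation: [0.004, -0.194, 0.981, -0.002]
force: [0.4, -0.6, -0.4]
grip_width: -0.0001
```

Call:
{"name": "carry_out", "arguments": {
  "steps": [
    [0.0102,0.0021,0.0024,0,0,9.85],
    [0.0102,0.0021,0.0024,0,0,9.85],
    [0.0102,0.0021,0.0024,0,0,9.85],
    [0.0102,0.0021,0.0024,0,0,9.85],
    [0.0102,0.0021,0.0024,0,0,9.85],
    [0.0102,0.0021,0.0024,0,0,9.85],
    [0.0102,0.0021,0.0024,0,0,9.85],
    [0.0102,0.0021,0.0024,0,0,9.85],
    [0.0102,0.0021,0.0024,0,0,9.85],
    [0.0102,0.0021,0.0024,0,0,9.85],
    [0.0102,0.0021,0.0024,0,0,9.85],
    [0.0102,0.0021,0.0024,0,0,9.85],
    [0.0102,0.0021,0.0024,0,0,9.85],
    [0.0102,0.0021,0.0024,0,0,9.85],
    [0,0,0,0,0,0],
    [0,0,0,0,0,0]
  ],
  "hand": 0
}}

```text
time: 9.5
ee_pos: [0.646, -0.0691, 0.2954]
orientation: [-0.0, 0.985, -0.173, -0.001]
force: [-0.2, -0.3, -0.5]
grip_width: 0.0855
```

```bash
python3 - <<'E'
from h import *
from scipy.spatial.transform import Rotation as R
s=read_state();im=capture("wrist")[:,:,::-1];cv2.imwrite("pics/w2.png",im)
q=s["orientation"];M=R.from_quat(np.r_[q[1:],q[0]]).as_matrix();print(s["ee_pos"],"zax",M[:,2],"yaw",np.degrees(np.arctan2(M[1,0],M[0,0])),s["joint_pos"],s["force"],s["torque"])
h=cv2.cvtColor(im,cv2.COLOR_BGR2HSV);H,S,V=[h[...,i].astype(int) for i in range(3)]
for b in blobs(im,((H<8)|(H>172))&(S>140)&(V>90),40):print(b,onz("wrist",b[1],.2,s))
E
```

```text
[ 0.6459956  -0.06911824  0.29542647] zax [-2.43993388e-03  5.40599005e-04 -9.99996877e-01] yaw -19.928560119575234 [-2.06045303e-01  3.02740934e-01  1.13276978e-01  1.38383130e+00
  2.99768663e-05 -2.99981941e+00] [-0.16045631 -0.339526   -0.46764624] [ 0.01319481  0.00905324 -0.00797689]
(np.int32(597), array([545. ,  35.3]), array([539,   0,  11,  68], dtype=int32)) [ 0.710915   -0.26398508  0.2       ]
(np.int32(445), array([290. , 121.5]), array([270, 106,  41,  32], dtype=int32)) [ 0.71751613 -0.06803588  0.2       ]
(np.int32(390), array([318.6, 153.3]), array([307, 143,  24,  21], dtype=int32)) [ 0.68683632 -0.0804898   0.2       ]
(np.int32(239), array([321.7, 249. ]), array([311, 241,  22,  16], dtype=int32)) [ 0.60699113 -0.05414352  0.2       ]
(np.int32(1862), array([ 96.6, 276.8]), array([ 55, 255,  72,  50], dtype=int32)) [0.65084974 0.1493682  0.2       ]
```

View pics/w2.png

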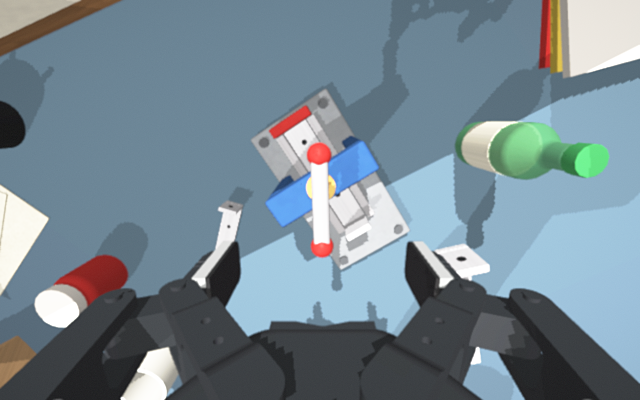

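Wrist view: the bar runs from (319,153) to (322,249), lined up with the tool, and the jaws straddle it. The bracket end is at the stop. Descend and grip.

Call:
{"name": "carry_out", "arguments": {
  "steps": [
    [0.0024,0.0001,-0.02,0,0,0.7],
    [0,0,-0.025,0,0,0],
    [0,0,-0.025,0,0,0],
    [0,0,-0.02,0,0,0],
    [0,0,-0.01,0,0,0],
    [0,0,0,0,0,0]
  ]
}}

```text
time: 10.3
ee_pos: [0.6485, -0.0691, 0.1962]
orientation: [-0.0, 0.986, -0.166, -0.001]
force: [0.6, -0.3, -0.2]
grip_width: 0.0857
```

Call:
{"name": "carry_out", "arguments": {
  "steps": [
    [0,0,0,0,0,0],
    [0,0,0,0,0,0],
    [0,0,0,0,0,0],
    [0,0,0,0,0,0],
    [0,0,0,0,0,0],
    [0,0,0,0,0,0],
    [0,0,0,0,0,0],
    [0,0,0,0,0,0]
  ],
  "hand": 255,
  "force": 50
}}

```text
time: 11.3
ee_pos: [0.6497, -0.0687, 0.1974]
orientation: [-0.0, 0.986, -0.165, 0.0]
force: [0.3, 3.5, 4.0]
grip_width: 0.0127
```

```bash
cat > t.py <<'E'
from h import *
from scipy.spatial.transform import Rotation as R
s=read_state();q=s["orientation"];M=R.from_quat(np.r_[q[1:],q[0]]).as_matrix()
print(s["time"],s["ee_pos"].round(4),"yaw",np.degrees(np.arctan2(M[1,0],M[0,0])).round(2),"j6",s["joint_pos"][5].round(3),"F",s["force"].round(2),"T",s["torque"].round(3),"tau6",s["tau"][5].round(3),s["grip_width"].round(4))
E
python3 t.py
```

```text
Traceback (most recent call last):
  File "t.py", line 4, in <module>
    print(s["time"],s["ee_pos"].round(4),"yaw",np.degrees(np.arctan2(M[1,0],M[0,0])).round(2),"j6",s["joint_pos"][5].round(3),"F",s["force"].round(2),"T",s["torque"].round(3),"tau6",s["tau"][5].round(3),s["grip_width"].round(4))
                                                                                                                                                                                                           ^^^^^^^^^^^^^^^^^^^^^
AttributeError: 'float' object has no attribute 'round'
```

```bash
sed -i 's/s\["grip_width"\].round(4)/round(s["grip_width"],4)/' t.py; python3 t.py
```

```text
11.3 [ 0.6497 -0.0687  0.1974] yaw -19.02 j6 -3.014 F [0.32 3.47 3.96] T [ 0.618 -0.03   0.077] tau6 0.127 0.0127
```

Call:
{"name": "carry_out", "arguments": {
  "steps": [
    [0,0,0,0,0,-6],
    [0,0,0,0,0,-6],
    [0,0,0,0,0,-6],
    [0,0,0,0,0,-6],
    [0,0,0,0,0,-6],
    [0,0,0,0,0,-4],
    [0,0,0,0,0,-4]
  ]
}}

```text
time: 12.18
ee_pos: [0.649, -0.0695, 0.1974]
orientation: [0.001, 0.878, -0.478, 0.0]
force: [-1.3, 1.4, 4.7]
grip_width: 0.013
```

```bash
python3 t.py
```

```text
12.175 [ 0.649  -0.0695  0.1974] yaw -57.17 j6 -2.349 F [-1.31  1.44  4.7 ] T [0.244 0.293 0.246] tau6 -0.151 0.013
```

Call:
{"name": "carry_out", "arguments": {
  "steps": [
    [0,0,0,0,0,-4],
    [0,0,0,0,0,-4],
    [0,0,0,0,0,-4],
    [0,0,0,0,0,-4],
    [0,0,0,0,0,-4],
    [0,0,0,0,0,-4],
    [0,0,0,0,0,-4],
    [0,0,0,0,0,-4]
  ]
}}

```text
time: 13.18
ee_pos: [0.6482, -0.0698, 0.1974]
orientation: [0.001, 0.712, -0.702, -0.0]
force: [-3.2, 0.6, 7.4]
grip_width: 0.0132
```

```bash
python3 t.py
```

```text
13.175 [ 0.6482 -0.0698  0.1974] yaw -89.18 j6 -1.791 F [-3.21  0.62  7.45] T [0.13  0.752 0.221] tau6 -0.146 0.0132
```

Call:
{"name": "carry_out", "arguments": {
  "steps": [
    [0,0,0,0,0,-4],
    [0,0,0,0,0,-4],
    [0,0,0,0,0,-4]
  ]
}}

```text
time: 13.55
ee_pos: [0.6479, -0.0697, 0.1974]
orientation: [-0.002, -0.635, 0.773, 0.0]
force: [-4.6, 1.0, 6.4]
grip_width: 0.0129
```

```bash
python3 t.py
```

```text
13.55 [ 0.6479 -0.0697  0.1974] yaw -101.18 j6 -1.581 F [-4.6   0.98  6.39] T [0.159 0.835 0.268] tau6 -0.145 0.0129
```

Call:
{"name": "carry_out", "arguments": {
  "steps": [
    [0,0,0,0,0,-4],
    [0,0,0,0,0,-4],
    [0,0,0,0,0,-4]
  ]
}}

```text
time: 13.92
ee_pos: [0.6475, -0.0697, 0.1974]
orientation: [-0.002, -0.551, 0.835, 0.0]
force: [-5.3, 1.1, 5.7]
grip_width: 0.0132
```

```bash
python3 t.py
```

```text
13.925 [ 0.6475 -0.0697  0.1974] yaw -113.18 j6 -1.372 F [-5.29  1.14  5.68] T [0.204 0.982 0.195] tau6 -0.144 0.0132
```

Call:
{"name": "carry_out", "arguments": {
  "steps": [
    [-0.0005,0,0,0,0,-4],
    [-0.0005,0,0,0,0,-4],
    [0,0,0,0,0,-4]
  ]
}}

```text
time: 14.3
ee_pos: [0.6472, -0.0695, 0.1975]
orientation: [-0.001, -0.46, 0.888, -0.0]
force: [-3.5, 1.4, 7.1]
grip_width: 0.0127
```

```bash
python3 t.py
```

```text
14.3 [ 0.6472 -0.0695  0.1975] yaw -125.17 j6 -1.163 F [-3.51  1.4   7.06] T [0.301 0.697 0.188] tau6 -0.147 0.0127
```

Call:
{"name": "carry_out", "arguments": {
  "steps": [
    [0,0,0,0,0,-4],
    [0,0,0,0,0,-4],
    [0,0,0,0,0,-4]
  ]
}}

```text
time: 14.68
ee_pos: [0.6469, -0.0693, 0.1974]
orientation: [-0.001, -0.365, 0.931, 0.0]
force: [-4.6, 2.6, 7.2]
grip_width: 0.0131
```

```bash
python3 t.py
```

```text
14.675 [ 0.6469 -0.0693  0.1974] yaw -137.17 j6 -0.953 F [-4.62  2.65  7.22] T [0.387 0.814 0.255] tau6 -0.145 0.0131
```

Call:
{"name": "carry_out", "arguments": {
  "steps": [
    [0,0,0,0,0,-4],
    [0,0,0,0,0,-4],
    [0,0,0,0,0,-4]
  ]
}}

```text
time: 15.05
ee_pos: [0.6467, -0.069, 0.1974]
orientation: [-0.001, -0.266, 0.964, 0.0]
force: [-4.2, 2.8, 8.1]
grip_width: 0.013
```

```bash
python3 t.py
```

```text
15.05 [ 0.6467 -0.069   0.1974] yaw -149.16 j6 -0.744 F [-4.21  2.8   8.1 ] T [0.491 0.915 0.231] tau6 -0.145 0.013
```

Call:
{"name": "carry_out", "arguments": {
  "steps": [
    [-0.0005,0.0005,0,0,0,-4],
    [0,0,0,0,0,-4],
    [0,0,0,0,0,-4]
  ]
}}

```text
time: 15.42
ee_pos: [0.6465, -0.0687, 0.1974]
orientation: [-0.001, -0.164, 0.987, -0.0]
force: [-3.4, 1.9, 6.5]
grip_width: 0.0129
```

```bash
python3 t.py
```

```text
15.425 [ 0.6465 -0.0687  0.1974] yaw -161.16 j6 -0.534 F [-3.4   1.94  6.55] T [0.409 0.729 0.169] tau6 -0.147 0.0129
```

Call:
{"name": "carry_out", "arguments": {
  "steps": [
    [0,0,0,0,0,-4],
    [0,0,0,0,0,-4],
    [0,0,0,0,0,-4]
  ]
}}

```text
time: 15.8
ee_pos: [0.6465, -0.0684, 0.1974]
orientation: [-0.001, -0.06, 0.998, 0.0]
force: [-4.1, 3.3, 6.5]
grip_width: 0.0132
```

```bash
python3 t.py
```

```text
15.8 [ 0.6465 -0.0684  0.1974] yaw -173.15 j6 -0.324 F [-4.08  3.33  6.54] T [0.629 0.775 0.251] tau6 -0.147 0.0132
```

Call:
{"name": "carry_out", "arguments": {
  "steps": [
    [0,0,0,0,0,-4],
    [0,0,0,0,0,-4]
  ]
}}

```text
time: 16.05
ee_pos: [0.6464, -0.0682, 0.1974]
orientation: [-0.001, 0.01, 1.0, 0.0]
force: [-3.4, 2.2, 7.1]
grip_width: 0.0128
```

```bash
python3 t.py
```

```text
16.05 [ 0.6464 -0.0682  0.1974] yaw 178.86 j6 -0.185 F [-3.35  2.18  7.13] T [0.732 0.737 0.275] tau6 -0.147 0.0128
```

Call:
{"name": "carry_out", "arguments": {
  "steps": [
    [0,0,0,0,0,-4],
    [0,0,0,0,0,-4]
  ]
}}

```text
time: 16.3
ee_pos: [0.6465, -0.0679, 0.1974]
orientation: [-0.001, 0.08, 0.997, 0.0]
force: [-4.1, 3.7, 7.5]
grip_width: 0.013
```

```bash
python3 t.py
```

```text
16.3 [ 0.6465 -0.0679  0.1974] yaw 170.87 j6 -0.045 F [-4.06  3.74  7.54] T [0.776 0.679 0.278] tau6 -0.134 0.013
```

Call:
{"name": "carry_out", "arguments": {
  "steps": [
    [0,0,0,0,0,-4],
    [0,0,0,0,0,-4]
  ]
}}

```text
time: 16.55
ee_pos: [0.6465, -0.0677, 0.1975]
orientation: [-0.001, 0.149, 0.989, 0.001]
force: [-4.0, 4.1, 7.3]
grip_width: 0.0132
```

```bash
python3 t.py
```

```text
16.55 [ 0.6465 -0.0677  0.1975] yaw 162.89 j6 0.094 F [-4.03  4.15  7.28] T [0.891 0.678 0.307] tau6 -0.072 0.0132
```

Call:
{"name": "carry_out", "arguments": {
  "steps": [
    [0,0,0,0,0,-4],
    [0,0,0,0,0,-4]
  ]
}}

```text
time: 16.8
ee_pos: [0.6466, -0.0675, 0.1974]
orientation: [-0.001, 0.217, 0.976, 0.001]
force: [-3.0, 5.2, 7.2]
grip_width: 0.0129
```

```bash
python3 t.py
```

```text
16.8 [ 0.6466 -0.0675  0.1974] yaw 154.91 j6 0.234 F [-3.    5.24  7.19] T [1.03  0.639 0.329] tau6 -0.011 0.0129
```

tau6 is a clean signal. It was flat at −0.147, then rose 0.062 per 8°, matching 0.45 N m/rad, so the force is now about 27 N. I'll turn 5° more.

Call:
{"name": "carry_out", "arguments": {
  "steps": [
    [0,0,0,0,0,-2.5],
    [0,0,0,0,0,-2.5]
  ]
}}

```text
time: 17.05
ee_pos: [0.6467, -0.0674, 0.1974]
orientation: [-0.001, 0.259, 0.966, 0.001]
force: [-2.8, 4.5, 7.1]
grip_width: 0.0128
```

```bash
python3 t.py
```

```text
17.05 [ 0.6467 -0.0674  0.1974] yaw 149.97 j6 0.32 F [-2.82  4.55  7.15] T [0.955 0.646 0.346] tau6 0.163 0.0128
```

Call:
{"name": "carry_out", "arguments": {
  "steps": [
    [0,0,0,0,0,0],
    [0,0,0,0,0,0],
    [0,0,0,0,0,0],
    [0,0,0,0,0,0],
    [0,0,0,0,0,0],
    [0,0,0,0,0,0]
  ],
  "hand": 0
}}

```text
time: 17.8
ee_pos: [0.6478, -0.0687, 0.1969]
orientation: [0.0, 0.259, 0.966, -0.0]
force: [-0.3, -0.5, -0.6]
grip_width: 0.0857
```

Call:
{"name": "carry_out", "arguments": {
  "steps": [
    [0,0,0.02,0,0,0],
    [0,0,0.03,0,0,0],
    [0,0,0.03,0,0,0],
    [0,0,0.02,0,0,0],
    [-0.04,0,0.02,0,0,0],
    [-0.04,0,0.02,0,0,0],
    [-0.04,0,0,0,0,0],
    [-0.04,0,0,0,0,0],
    [-0.03,0,0,0,0,0],
    [0,0,0,0,0,0]
  ]
}}

```text
time: 19.05
ee_pos: [0.4561, -0.0684, 0.3374]
orientation: [0.0, 0.259, 0.966, -0.0]
force: [0.4, 0.1, 0.4]
grip_width: 0.0856
```

```bash
python3 t.py; python3 - <<'E'
from h import *
im=capture("scene")[:,:,::-1];t=capture("top")[:,:,::-1]
A=cv2.resize(im[170:280,225:335],(500,500),interpolation=2)
h=cv2.cvtColor(im,cv2.COLOR_BGR2HSV);H,S,V=[h[...,i].astype(int) for i in range(3)]
m=((H<8)|(H>172))&(S>140)&(V>90);m[:170]=0;m[280:]=0;m[:,335:]=0;m[:,:225]=0
bs=blobs(im,m);P=[onz("scene",b[1],.2)[:2] for b in bs if b[0]<60]
for b in bs:print(b[0],b[1])
if len(P)==2:d=P[0]-P[1];print("bar angle",np.degrees(np.arctan2(d[1],d[0])),(P[0]+P[1])/2)
cv2.imwrite("pics/end.png",A)
E
```

```text
19.05 [ 0.4561 -0.0684  0.3374] yaw 149.92 j6 0.236 F [0.38 0.11 0.42] T [-0.032 -0.069  0.021] tau6 -0.025 0.0856
28 [282. 196.]
31 [251.2 201.4]
99 [255.4 251.6]
bar angle 150.63648036652 [ 0.64945262 -0.0683254 ]
```

View pics/end.png

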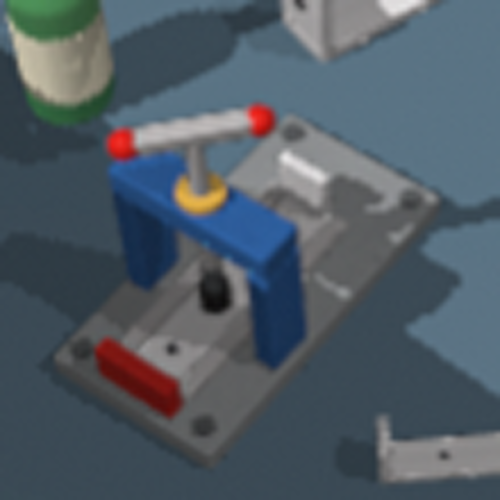

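Final view: the bar sits at 150.6° against the tool's 150°, so it has not eased back. The black pad is down on the bracket, its far end is at the red stop, and the gripper is clear.

```bash
python3 -c "
from plant import *
print(sign_off())"
```

```text
the job is handed in; nothing more can be done
None
```

The bracket is home against the red stop and clamped at an estimated 35 N. I handed the job in with the gripper open and clear, at about 19 s on the robot's clock.

- **Bracket choice:** I used the bracket lying in the channel. The loose ones measured 131 mm and 238 mm long, so this is the middle-sized one.
- **Slide:** I pushed the leg about 54 mm with the gripper shut. The force stayed around 1 N, then rose to about 7 N within 1 mm of where the stop should be. It did not rise further when I commanded one more millimetre.
- **Clamp:** I turned the handle 3.34 rad clockwise in one grip. The pad bit at about 2.9 rad. From there joint 6's torque climbed 0.44 N m per rad, close to the 0.45 expected. I stopped about 0.39 rad past the bite.

**Last checks:**
- The bar read 150.6° in the scene camera and the tool was at 150.0° on release, so the handle did not ease back.
- In the final picture the bracket end is at the stop and the pad is down. I judged this by eye and did not re-measure the end gap after clamping.
- The moment sensor was noisier and showed a rise of only about 0.12 N m, which would mean roughly 23 N. That is still above the 15 N loose limit.
- In the last slow step joint 6's torque jumped more than the trend, from -0.01 to 0.16 N m. I took that as joint friction and relied on the angle instead.
- The planned moves stayed clear of the bottle, jar and mug, but I did not re-measure their positions at the end.

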